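Swap the full specimen case in a packed cool box

ROBOT

A 6-joint arm with a two-finger parallel gripper is mounted at the origin on the work surface. World frame = base frame: x ahead of the robot, y to its left, z up, the work surface at z = 0. Lengths are in m, angles in rad, forces in N, time in s.
With the tool pointing down it reaches from about 0.275 to 0.875 m from the base axis. Payload 12.5 kg.
Tool frame: the origin (TCP) lies at the very end of the fingers, on their centre line; the grasp point (between the pads) lies 19 mm behind it (manip.hold_point_z is the distance from the TCP to the grasp point, in m); z points along the fingers, y is the line along which they close (so a half turn about z gives the same grasp; the last joint's range is limited). The gripper opens to 85 mm and grips with 20 to 120 N. Pads are 22 mm wide; open, the fingers measure 114 mm over their backs; the gripper's body (76 mm by 85 mm) begins 54 mm behind the grasp point. The pads swing forward as they close: fully open they stand 13 mm farther back than shut.
Start: joints at [-1.318, 0.351, 1.652, -0, 1.139, -0.085], TCP at [0.182, -0.519, 0.231] pointing down, gripper open.
Joint ranges: [-2.75, 2.75], [-0.79, 2.1], [0.01, 2.65], [-1.57, 4.71], [0.07, 3.14], [-2.87, 2.87]. Speed limits (rad/s): [2.22, 2.22, 2.79, 3.14, 3.14, 3.14].

INTERFACE

Orientations are given as a unit quaternion [w, x, y, z].
In Python, from station import manip, optics gives the robot as it stands.
- The arm moves only by the shell command python3 -m inch 'ROWS'. ROWS is JSON, a list of rows, each an object with "jaw": the closure, from -1 (fully open) to 1 (shut), so that 0 is half open; "translation": the shift along the tool's x, y, z in mm, a list of three; "dr": the turn, a rotation vector about the tool's x, y, z in degrees, a list of three. A call has 1 to 8 rows; each row is the pose to reach, as a shift and turn from the pose commanded when the call began, along the tool's axes at that moment; what a row does not reach only later rows make up. A row lasts 1/8 s, in which the tool goes at most 62.5 mm and 10.7 degrees, less where a joint would pass 70% of its speed; a pose out of reach is approached as far as the arm can. A call with a gripper value outside its range is refused whole. The fingers move at their own pace and stop on an object; the grip force is fixed at half the most. Time passes only in rows, so rows that repeat a pose let the fingers close. It gives the time, the measured TCP pose, the force, the opening and the grip force at its end, in the units of the state.
- manip.get_obs(): the state, without advancing time (a new reading comes with each control period).
- optics.read_camera(name): name is "scene" or "top" or "wrist"; returns (picture, depth): 384x512x3 uint8, red, green, blue; 384x512 float32, m along the optical axis (not along the pixel's ray), 0 where there is no reading.
- optics.calibration(name): a dict with "intrinsics" (3x3 intrinsics, pixels), "R" (3x3) and "t" (3): a world point X has camera coordinates R X + t; the wrist camera has in their place "mount" (4x4, takes a point from camera to tool coordinates, whose origin is the TCP and whose axes are the flange's). Camera axes: x right, y down, z forward; pixel columns grow to the right and rows downward; lengths in m; the calibration is good to about 2 mm. The wrist camera is an equidistant fisheye: a pixel r from the principal point sees the ray r / f radians off the axis. A picture is of the moment at which its call begins: read the wrist's pose just before it. calibration takes no time and is no camera call.
- manip.sign_off(): hands the job in; it is judged then, once.
The state is a dict: "time": time; "q": joint angles; "qvel": joint speeds; "effort": joint torques, N m; "position": TCP position; "orientation": TCP orientation; "contact_force": force on the tool from outside, world axes, zero at the start; "ft_torque": the same for the moment, N m; "grip_width": finger opening in m; "grasp_force": force on a finger pad.
Only numpy, scipy, OpenCV 4.12 (cv2) and the standard library are available. Lean on these libraries where they do the work, as an engineer would, in place of code of your own. Each camera call takes 0.05 s, during which the arm holds its last target. There are 200 camera calls.

TASK

The courier's open cool box came in with the full specimen case (red lid) wedged between the blue cool brick and the white temperature logger: first stand the brick and the logger upright aside on the steel drip tray, then put the full case, kept upright, inside the yellow receiving tray and the empty case (green lid) in its old place in the middle of the cool box, square to it. Finally stand the brick and the logger back in the box, each in the very place it came from. Set everything down without dropping it, and leave the pot, the bottle and the scanner alone.

Things in the scene. Friction and masses are not known exactly. Their poses are not given: they have to be found in the camera images.
- brick_c (a point): Cool brick: blue hard-shell block standing on edge in the cool box, 95 (its x) x 34 (its y, grip across it) x 120 mm tall; the top 6 mm is only a white cap. This point: its centre, 60 mm up, z up. 0.3 kg. It stands 10 mm from the full case and 14 mm from the end wall, so fingers fit only round its top part: keep the fingertips 83 mm or more above the box's underside.
- logger_c (a point): Temperature logger: white block with orange ends (its top looks orange from above) and dark displays on its broad sides, standing on end in the cool box, 75 (its x) x 34 (its y, grip across it) x 120 mm tall. This point: its centre, 60 mm up, z up. 0.2 kg. At the other end of the box from the brick (which end varies), packed as tightly, so gripped near its top in the same way.
- full_c (a point): Full specimen case: clear case with tubes inside and a red lid with a white panel, standing flat in the middle of the cool box, 95 (its x) x 50 (its y, grip across it) x 60 mm tall. This point: its centre, 30 mm up, z up. 0.3 kg. There is no room for fingers beside it until brick and logger are both out.
- empty_c (a point): Empty specimen case: same size and shape as the full one (95 x 50 x 60 mm, grip across its y), with a green lid with a white panel and no tubes. This point: its centre, 30 mm up, z up. 0.2 kg. It stands flat on a fixed blue mat, 3 mm thick, beside the receiving tray.
- box: Cool box, fixed, lid off: blue outside, white inside, 163 (its x) x 210 (its y) x 80 mm high, walls 22 mm, inner floor 15 mm above its underside. Origin: centre of its underside, z up. Contents stand in a row along its y, axes parallel to the box's: case at y = 0, brick and logger at y = +52 and -52 mm, x = 0 (to 3 mm); grey patches mark the places. Handles stand out 14 mm at the y ends.
- drip: Drip tray, fixed: shallow grey steel tray left or right of the box (it varies), 250 (its x) x 112 mm (its y), walls 4 mm thick and 12 mm high, inner floor 4 mm above its underside. Origin: centre of its underside. Brick and logger fit one behind the other along its x, 60 mm either side of its centre, broad sides along x.
- recv: Receiving tray, fixed, on the blue mat on the other side of the box: shallow yellow tray, 138 mm (its x) by 118 mm (its y), walls 4 mm thick and 12 mm high, inner floor 4 mm above its underside. Origin: centre of its underside. The case fits with its long side along the tray's x.
- pot: Specimen pot, clear with a yellow lid, 62 mm across and 70 mm tall, beyond the cool box; not part of the job. Origin: centre of its underside.
- bottle: White bottle with a blue cap, 58 mm across and 145 mm tall, beyond the work; not part of the job. Origin: centre of its underside.
- scanner: Hand barcode scanner lying beyond the cool box, grey head and black handle, about 165 mm long, 72 mm wide and 44 mm high; not part of the job. Origin: on its underside about midway along it, x towards its head.

How it is judged:
By the outcome, as a careful person would: the job done as asked, in the order asked, and still so for the second after the job is handed in, with the robot touching nothing.
It also fails if it takes over 126 s, if anything falls off the work surface, if the arm or the gripper's body presses on something with over 40 N, if the wrist force passes 120 N, or if a joint passes its speed limit or range.

## Working session

There is one attempt and no reset: what is moved stays moved. The work goes in short steps, Python scripts to look and compute and a shell command to move; the robot and the scene stay as the last step left them, time stands still between calls to the robot, and variables do not carry over. Pictures are saved under pics/ and viewed, at most 14 in all, crops included, and the job is handed in when it is done.

```bash
ls; mkdir -p pics; python3 - <<'E'
from station import manip, optics
import cv2,numpy as np
for n in ("top","scene"):
    p,d=optics.read_camera(n); cv2.imwrite(f"pics/{n}0.png",cv2.resize(p[:,:,::-1],(768,576))); np.save(f"pics/{n}0.npy",d); cv2.imwrite(f"pics/raw_{n}0.png",p[:,:,::-1])
    c=optics.calibration(n); print(n,{k:np.round(np.array(v),4).tolist() for k,v in c.items()})
s=manip.get_obs(); print(s['position'],s['orientation'],s['grip_width'],s['time'],manip.hold_point_z)
E
```

```text
pics
top {'intrinsics': [[476.7467, 0.0, 249.0362], [0.0, 476.7467, 183.9663], [0.0, 0.0, 1.0]], 'R': [[-0.0203, -0.9998, -0.0014], [-0.9757, 0.0201, -0.2183], [0.2183, -0.003, -0.9759]], 't': [0.0202, 0.5919, 1.1073]}
scene {'intrinsics': [[472.9798, 0.0, 255.0927], [0.0, 472.9798, 200.0992], [0.0, 0.0, 1.0]], 'R': [[0.4215, 0.9067, -0.0128], [0.5362, -0.2606, -0.8029], [-0.7313, 0.3315, -0.596]], 't': [-0.271, -0.2727, 1.5152]}
[ 0.18222889 -0.51860426  0.23080599] [-5.39368607e-04  9.85769082e-01  1.68104209e-01 -3.38316431e-05] 0.08553602057833995 0.1 0.0187
```

View pics/top0.png

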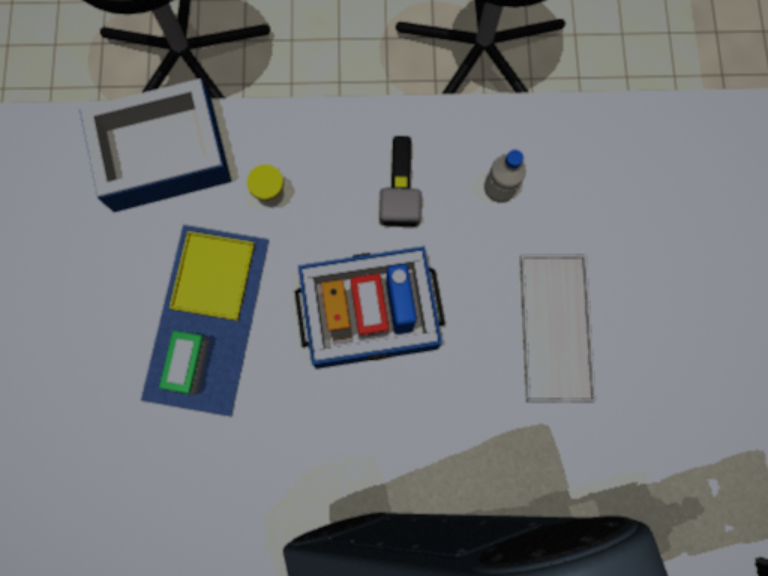

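View pics/scene0.png

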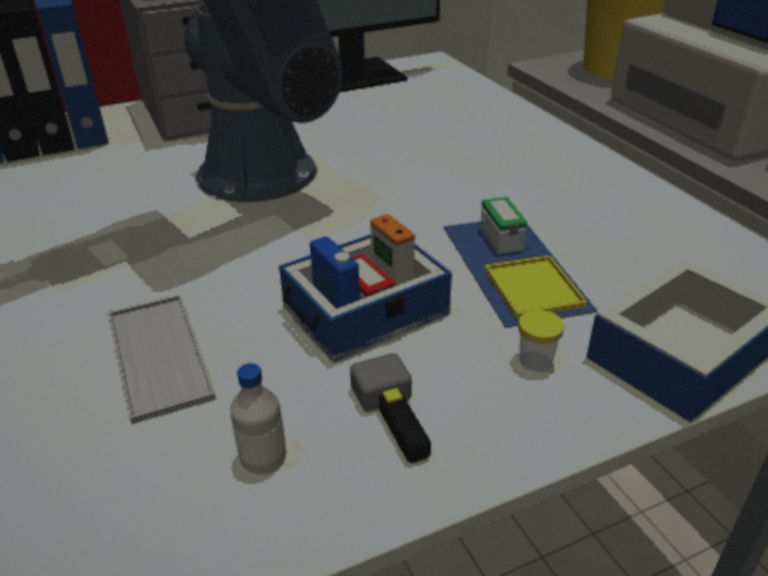

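The top view (×1.5) shows the box centred near (370,307). The logger is at (335,308), the red case at (370,305) and the brick at (401,298). The drip tray is on the right at (557,328), the yellow tray at (213,277) and the green case at (181,362). In the scene view the white-capped brick and the orange-topped logger stand tall in the box.

```bash
cat > h.py <<'E'
import cv2,numpy as np
from station import manip,optics
from scipy.spatial.transform import Rotation as Ro
def cloud(n,d):
    c=optics.calibration(n);K=np.array(c['intrinsics']);v,u=np.mgrid[:384,:512]
    P=np.stack([(u-K[0,2])/K[0,0]*d,(v-K[1,2])/K[1,1]*d,d],-1)
    return (P-np.array(c['t']))@np.array(c['R'])
def onplane(n,px,z):
    c=optics.calibration(n);K=np.array(c['intrinsics']);R=np.array(c['R']);o=-R.T@np.array(c['t'])
    px=np.asarray(px,float).reshape(-1,2);r=np.c_[px,np.ones(len(px))]@np.linalg.inv(K).T@R
    return o+r*((z-o[2])/r[:,2])[:,None]
def rect(xy):
    (c,wh,a)=cv2.minAreaRect(np.float32(xy)*1000); a=a if wh[0]>=wh[1] else a+90
    return np.round(c,1),np.round(sorted(wh)[::-1],1),round((a+90)%180-90,1)  # centre mm, long, short, angle of long side vs world x
def largest(m):
    n,l,s,_=cv2.connectedComponentsWithStats(m.astype(np.uint8)); return l==1+s[1:,4].argmax()
E
python3 - <<'E'
from h import *
for n in("top","scene"):
    p=cv2.imread(f"pics/raw_{n}0.png");d=np.load(f"pics/{n}0.npy");X=cloud(n,d);H,S,V=cv2.split(cv2.cvtColor(p,cv2.COLOR_BGR2HSV))
    z=X[...,2];ok=(d>0)&(X[...,0]>.25)&(X[...,0]<.85)&(abs(X[...,1])<.5)
    print(n,'table z',np.median(z[ok&(z<.02)]))
    sat=S>110
    M={'logger':(ok&sat&(H<20)&(H>5)&(z>.12),.135),'brick':(ok&(z>.124)&(z<.145)&~((H<25)&sat)&(abs(X[...,1])<.2)&(X[...,0]<.62),.135),
     'full':(ok&sat&((H<5)|(H>172))&(z>.06)&(z<.09),.075),'empty':(ok&sat&(H>45)&(H<80)&(z>.04),.063),
     'recv':(ok&sat&(H>22)&(H<35)&(z<.03),.015),'box':(ok&(z>.07)&(z<.09)&(abs(X[...,1])<.2)&(X[...,0]<.7),.08)}
    for k,(m,zz) in M.items():
        if m.sum()<20: print(k,'none');continue
        m=largest(m) if k!='box' else m
        v,u=np.nonzero(m); print(k,m.sum(),'zmed',np.round(np.median(z[m]),4),'cloud',*rect(X[m][:,:2]),'| plane',*rect(onplane(n,np.c_[u,v],zz)[:,:2]))
    if n=="top":
        m=ok&(z>.006)&(z<.03)&(X[...,1]<-.15); print('drip wall',m.sum(),*rect(X[m][:,:2])) 
        print('drip px',*rect(onplane(n,np.array([[521,256],[583,255],[593,401],[528,402]])/1.5,.012)[:,:2]))
        print('recv px',*rect(onplane(n,np.array([[187,232],[255,238],[239,319],[170,309]])/1.5,.015)[:,:2]))
        print('box px',*rect(onplane(n,np.array([[300,268],[424,249],[440,345],[315,363]])/1.5,.08)[:,:2]))
E
```

```text
top table z 0.0010649791231978263
logger 437 zmed 0.1358 cloud [534.5  67.6] [74.9 33.5] 7.8 | plane [533.7  67.5] [76.7 33.4] 7.9
brick 560 zmed 0.1294 cloud [551.3 -34.7] [93.1 33.5] 7.8 | plane [549.8 -34.3] [92.4 33.3] 7.8
full 429 zmed 0.0752 cloud [546.5  16.2] [95.9 48.4] 7.8 | plane [545.3  16. ] [96.6 48.5] 7.8
empty 429 zmed 0.0635 cloud [459.9 320.2] [94.2 50.7] -11.0 | plane [459.6 319.8] [94.2 49.6] -11.0
recv 2413 zmed 0.0083 cloud [612.8 287.1] [137.8 123.5] -11.0 | plane [611.5 285.1] [138.6 119.1] -11.1
box 3420 zmed 0.0769 cloud [545.1  15.1] [211.9 173.2] -81.8 | plane [543.5  15.1] [211.  171.7] -82.1
drip wall 1662 [ 553.6 -319. ] [586.3 340.2] 1.6
drip px [ 509.7 -298.5] [250.  107.4] -1.0
recv px [614.1 283.1] [144.6 119. ] -9.9
box px [539.8  15.3] [204.2 158.9] -82.2
scene table z -0.00023379661542178296
logger 315 zmed 0.1342 cloud [538.1  65.8] [76.8 33.9] 6.9 | plane [543.   63.2] [82.8 38.9] 7.2
brick 367 zmed 0.1284 cloud [553.8 -35.5] [95.1 32.9] 7.4 | plane [567.5 -39.7] [95.7 34.2] 6.4
full 220 zmed 0.0743 cloud [543.9  30.9] [125.   50.8] -16.9 | plane [551.2  13.6] [102.1  53.6] 6.2
empty 205 zmed 0.0617 cloud [465.2 317.9] [98.3 49.1] -10.7 | plane [469.7 313.4] [104.5  51.7] -11.4
recv 1757 zmed 0.0068 cloud [607.2 285.1] [162.  119.6] -11.1 | plane [622.1 279. ] [153.8 122.8] -11.1
box 2446 zmed 0.0758 cloud [548.4  15.5] [211.2 171. ] -82.0 | plane [555.   12.9] [215.1 176.2] -82.3
```

```bash
cat > go.py <<'E'
import sys
from h import *
def delta(x,y,z,th):
    s=manip.get_obs();R=Ro.from_quat(np.roll(s['orientation'],-1));Rt=Ro.from_euler('z',th,degrees=True)*Ro.from_euler('x',180,degrees=True)
    t=R.inv().apply(np.array([x,y,z])-np.array(s['position'])*1000);r=(R.inv()*Rt).as_rotvec(degrees=True)
    return np.round(t,1).tolist(),np.round(r,2).tolist()
if __name__=="__main__":
    s=manip.get_obs();print('t',round(s['time'],2),'pos',np.round(np.array(s['position'])*1000,1),'w',round(s['grip_width']*1000,1),'F',np.round(s['contact_force'],1))
    for a in sys.argv[1:]: print(a,*delta(*map(float,a.split(','))))
E
python3 go.py 551,-35,231,7.9
```

```text
t 0.1 pos [ 182.2 -518.6  230.8] w 85.5 F [ 0.2 -0.5  0. ]
551,-35,231,7.9 [508.2, -334.1, 0.2] [-0.06, -0.0, 11.46]
```

```bash
python3 -m inch '[{"jaw":-1,"translation":[254,-167,0],"dr":[0,0,5.7]},{"jaw":-1,"translation":[254,-167,0],"dr":[0,0,5.7]},{"jaw":-1,"translation":[254,-167,0],"dr":[0,0,11.5]},{"jaw":-1,"translation":[254,-167,0],"dr":[0,0,11.5]},{"jaw":-1,"translation":[508.2,-334.1,0],"dr":[0,0,11.5]},{"jaw":-1,"translation":[508.2,-334.1,0],"dr":[0,0,11.5]},{"jaw":-1,"translation":[508.2,-334.1,0],"dr":[0,0,11.5]},{"jaw":-1,"translation":[508.2,-334.1,0],"dr":[0,0,11.5]}]'; python3 go.py 551,-35,231,7.9
```

```text
time: 1.1
position: [0.4864, -0.1194, 0.2312]
orientation: [0.0, 0.998, 0.069, -0.0]
contact_force: [0.7, -1.5, 1.2]
grip_width: 0.0851
grasp_force: 0.0
t 1.1 pos [ 486.4 -119.4  231.2] w 85.1 F [ 0.7 -1.5  1.2]
551,-35,231,7.9 [75.6, -74.8, 0.2] [0.0, 0.0, -0.04]
```

```bash
python3 -m inch '[{"jaw":-1,"translation":[75,-74,0],"dr":[0,0,0]},{"jaw":-1,"translation":[75,-74,0],"dr":[0,0,0]},{"jaw":-1,"translation":[75,-74,0],"dr":[0,0,0]},{"jaw":-1,"translation":[75,-74,0],"dr":[0,0,0]}]'; python3 go.py 551,-35,231,7.9; python3 - <<'E'
from h import *
s=manip.get_obs();p,d=optics.read_camera("wrist");cv2.imwrite("pics/w1.png",p[:,:,::-1]);c=optics.calibration("wrist");print(c)
E
```

```text
time: 1.6
position: [0.5491, -0.038, 0.2309]
orientation: [0.0, 0.998, 0.069, -0.001]
contact_force: [-0.9, -0.4, -0.3]
grip_width: 0.0851
grasp_force: 0.0
t 1.6 pos [549.1 -38.  230.9] w 85.1 F [-0.9 -0.4 -0.3]
551,-35,231,7.9 [2.2, -2.7, -0.1] [-0.0, 0.06, -0.03]
{'intrinsics': array([[297.31863964,   0.        , 258.16672379],
       [  0.        , 297.31863964, 194.69975063],
       [  0.        ,   0.        ,   1.        ]]), 'mount': array([[ 3.58059198e-04, -9.58723629e-01, -2.84339367e-01,
         7.38701147e-02],
       [ 9.99999877e-01,  4.40905735e-04, -2.27360682e-04,
         6.55598610e-05],
       [ 3.43342915e-04, -2.84339250e-01,  9.58723669e-01,
        -1.42681830e-01],
       [ 0.00000000e+00,  0.00000000e+00,  0.00000000e+00,
         1.00000000e+00]])}
```

View pics/w1.png

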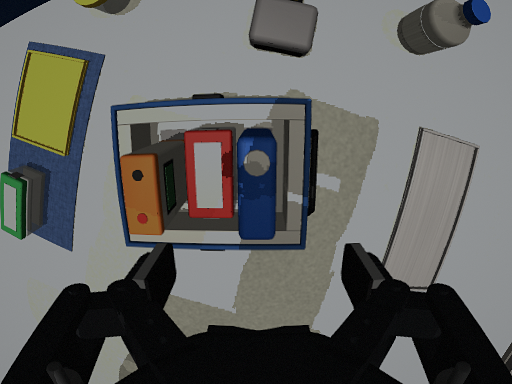

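The wrist view shows the brick top at (257,183) between the fingers, the red lid at (210,173), the logger at (142,193), and the drip tray at (432,208). I'll cross-check these positions with wrist rays.

```bash
cat >> h.py <<'E'
def wplane(px,z,pos,quat):
    c=optics.calibration("wrist");K=np.array(c['intrinsics']);M=np.array(c['mount']);R=Ro.from_quat(np.roll(quat,-1)).as_matrix()
    d=(np.asarray(px,float).reshape(-1,2)-K[:2,2])/K[0,0];r=np.linalg.norm(d,axis=1)+1e-9
    ray=np.c_[d/r[:,None]*np.sin(r)[:,None],np.cos(r)]@M[:3,:3].T@R.T
    o=R@M[:3,3]+np.array(pos); return o+ray*((z-o[2])/ray[:,2])[:,None]
def wmeasure(p,pos,quat,keys=None):
    H,S,V=cv2.split(cv2.cvtColor(p,cv2.COLOR_RGB2HSV));sat=S>110
    M={'logger':((H>6)&(H<20)&sat&(V>90),.135),'full':(((H<5)|(H>172))&sat&(V>90),.075),'empty':((H>45)&(H<80)&sat,.063),'recv':((H>22)&(H<35)&sat,.015),'brick':((H>105)&(H<125)&sat,.135)}
    for k,(m,z) in M.items():
        if keys and k not in keys or m.sum()<50: continue
        v,u=np.nonzero(largest(m)); print(k,len(u),*rect(wplane(np.c_[u,v],z,pos,quat)[:,:2]))
E
python3 - <<'E'
from h import *
s=manip.get_obs();P,q=s['position'],s['orientation'];p=cv2.imread("pics/w1.png")[:,:,::-1].copy()
wmeasure(p,P,q)
f=lambda n,px,z:print(n,*rect(wplane(px,z,P,q)[:,:2]))
f('brick',[[239,133],[275,131],[275,238],[239,239]],.135)
f('box',[[111,105],[310,98],[307,248],[127,249]],.08)
f('drip',[[421,128],[478,149],[431,292],[385,284]],.012)
E
python3 go.py 550,-35,88,7.9
```

```text
logger 2513 [536.8  65.5] [74.2 33.6] 8.2
full 1914 [548.2  14.1] [93. 48.] 8.0
empty 974 [465.1 312.3] [99.1 58.1] -11.5
recv 5525 [614.2 279.4] [137.8 125.2] -11.0
brick 5704 [570.9 178.1] [198.7  99.6] -11.0
brick [557.9 -35.4] [93.6 31.8] 8.7
box [544.6  12.2] [210.  166.2] -82.2
drip [ 511.8 -301.2] [251.1 112.8] -0.7
t 1.65 pos [549.1 -38.4 231.1] w 85.5 F [-0.9  0.8 -0.1]
550,-35,88,7.9 [1.4, -3.2, 143.1] [-0.0, 0.04, -0.08]
```

```bash
python3 -m inch '[{"jaw":-1,"translation":[2.3,-2.2,40],"dr":[0,0,0]},{"jaw":-1,"translation":[2.3,-2.2,80],"dr":[0,0,0]},{"jaw":-1,"translation":[2.3,-2.2,110],"dr":[0,0,0]},{"jaw":-1,"translation":[2.3,-2.2,130],"dr":[0,0,0]},{"jaw":-1,"translation":[2.3,-2.2,143],"dr":[0,0,0]},{"jaw":-1,"translation":[2.3,-2.2,143],"dr":[0,0,0]}]'; python3 -m inch '[{"jaw":1,"translation":[0,0,0],"dr":[0,0,0]},{"jaw":1,"translation":[0,0,0],"dr":[0,0,0]},{"jaw":1,"translation":[0,0,0],"dr":[0,0,0]},{"jaw":1,"translation":[0,0,0],"dr":[0,0,0]},{"jaw":1,"translation":[0,0,0],"dr":[0,0,0]},{"jaw":1,"translation":[0,0,0],"dr":[0,0,0]}]';python3 go.py
```

```text
time: 2.4
position: [0.5512, -0.0358, 0.088]
orientation: [-0.0, 0.998, 0.068, -0.0]
contact_force: [0.4, -0.0, 0.3]
grip_width: 0.0856
grasp_force: 0.0
time: 3.15
position: [0.552, -0.0353, 0.0889]
orientation: [0.0, 0.998, 0.069, 0.0]
contact_force: [-0.9, -0.9, 5.6]
grip_width: 0.0332
grasp_force: 59.9
t 3.15 pos [552.  -35.3  88.9] w 33.2 F [-0.9 -0.9  5.6]
```

```bash
python3 -m inch '[{"jaw":1,"translation":[0,0,-10],"dr":[0,0,0]},{"jaw":1,"translation":[0,0,-30],"dr":[0,0,0]},{"jaw":1,"translation":[0,0,-60],"dr":[0,0,0]},{"jaw":1,"translation":[0,0,-90],"dr":[0,0,0]},{"jaw":1,"translation":[0,0,-110],"dr":[0,0,0]},{"jaw":1,"translation":[0,0,-110],"dr":[0,0,0]}]';python3 go.py 571,-300,199,-0.8
```

```text
time: 3.9
position: [0.5521, -0.0353, 0.1996]
orientation: [0.0, 0.998, 0.069, 0.001]
contact_force: [0.8, 0.1, -3.4]
grip_width: 0.0329
grasp_force: 60.1
t 3.9 pos [552.1 -35.3 199.6] w 32.9 F [ 0.8  0.1 -3.4]
571,-300,199,-0.8 [-17.4, 264.9, 0.7] [0.03, -0.14, 8.66]
```

```bash
python3 -m inch '[{"jaw":1,"translation":[-1,20,0],"dr":[0,0,1]},{"jaw":1,"translation":[-4,60,0],"dr":[0,0,2]},{"jaw":1,"translation":[-7,110,0],"dr":[0,0,3.5]},{"jaw":1,"translation":[-10,160,0],"dr":[0,0,5]},{"jaw":1,"translation":[-14,210,0],"dr":[0,0,7]},{"jaw":1,"translation":[-16,245,0],"dr":[0,0,8.6]},{"jaw":1,"translation":[-17.4,265,0],"dr":[0,0,8.6]},{"jaw":1,"translation":[-17.4,265,0],"dr":[0,0,8.6]}]';python3 go.py 571,-300,79,-0.8
```

```text
time: 4.9
position: [0.5701, -0.3011, 0.1973]
orientation: [-0.0, 1.0, -0.007, -0.001]
contact_force: [0.2, 0.0, -3.8]
grip_width: 0.0334
grasp_force: 60.4
t 4.9 pos [ 570.1 -301.1  197.3] w 33.4 F [ 0.2  0.  -3.8]
571,-300,79,-0.8 [1.1, -1.0, 118.3] [-0.04, 0.07, -0.01]
```

```bash
python3 -m inch '[{"jaw":1,"translation":[0,0,20],"dr":[0,0,0]},{"jaw":1,"translation":[0,0,55],"dr":[0,0,0]},{"jaw":1,"translation":[0,0,85],"dr":[0,0,0]},{"jaw":1,"translation":[0,0,105],"dr":[0,0,0]},{"jaw":1,"translation":[0,0,114],"dr":[0,0,0]},{"jaw":1,"translation":[0,0,117],"dr":[0,0,0]},{"jaw":1,"translation":[0,0,117],"dr":[0,0,0]},{"jaw":1,"translation":[0,0,117],"dr":[0,0,0]}]';for i in 1 2; do python3 go.py; done;  python3 -m inch '[{"jaw":1,"translation":[0,0,1],"dr":[0,0,0]},{"jaw":1,"translation":[0,0,2],"dr":[0,0,0]},{"jaw":1,"translation":[0,0,2],"dr":[0,0,0]}]'
```

```text
time: 5.9
position: [0.571, -0.3004, 0.0821]
orientation: [0.0, 1.0, -0.007, 0.001]
contact_force: [0.4, -0.0, -2.5]
grip_width: 0.0334
grasp_force: 60.5
t 5.9 pos [ 571.  -300.4   82.1] w 33.4 F [ 0.4 -0.  -2.5]
t 5.9 pos [ 571.  -300.4   82.1] w 33.4 F [ 0.4 -0.  -2.5]
time: 6.28
position: [0.5705, -0.3001, 0.0792]
orientation: [-0.0, 1.0, -0.007, -0.0]
contact_force: [-0.7, 0.3, -2.6]
grip_width: 0.0331
grasp_force: 60.5
```

```bash
python3 -m inch '[{"jaw":1,"translation":[0,0,0.7],"dr":[0,0,0]},{"jaw":1,"translation":[0,0,0.7],"dr":[0,0,0]}]'; python3 -m inch '[{"jaw":1,"translation":[0,0,0.7],"dr":[0,0,0]},{"jaw":1,"translation":[0,0,0.7],"dr":[0,0,0]}]';  python3 -m inch '[{"jaw":1,"translation":[0,0,0.7],"dr":[0,0,0]},{"jaw":1,"translation":[0,0,0.7],"dr":[0,0,0]}]'
```

```text
time: 6.52
position: [0.5706, -0.3001, 0.0785]
orientation: [-0.0, 1.0, -0.007, -0.0]
contact_force: [-0.1, 0.1, -2.3]
grip_width: 0.0332
grasp_force: 60.5
time: 6.78
position: [0.5706, -0.3002, 0.078]
orientation: [0.0, 1.0, -0.006, 0.0]
contact_force: [-0.1, -0.0, -2.0]
grip_width: 0.0336
grasp_force: 60.5
time: 7.02
position: [0.5707, -0.3002, 0.078]
orientation: [0.0, 1.0, -0.006, 0.0]
contact_force: [-3.1, -0.3, 5.4]
grip_width: 0.0333
grasp_force: 61.5
```

```bash
python3 -m inch '[{"jaw":-1,"translation":[0,0,0],"dr":[0,0,0]},{"jaw":-1,"translation":[0,0,0],"dr":[0,0,0]},{"jaw":-1,"translation":[0,0,0],"dr":[0,0,0]},{"jaw":-1,"translation":[0,0,0],"dr":[0,0,0]},{"jaw":-1,"translation":[0,0,-50],"dr":[0,0,0]},{"jaw":-1,"translation":[0,0,-110],"dr":[0,0,0]},{"jaw":-1,"translation":[0,0,-120],"dr":[0,0,0]},{"jaw":-1,"translation":[0,0,-120],"dr":[0,0,0]}]'; python3 go.py 536,66.5,198,7.9; python3 - <<'E'
from h import *
p,d=optics.read_camera("wrist");cv2.imwrite("pics/w2.png",p[:,:,::-1])
E
```

```text
time: 8.02
position: [0.5706, -0.3001, 0.1973]
orientation: [0.0, 1.0, -0.007, 0.0]
contact_force: [-0.1, 0.7, -0.6]
grip_width: 0.0854
grasp_force: 0.0
t 8.03 pos [ 570.6 -300.1  197.3] w 85.4 F [-0.1  0.7 -0.6]
536,66.5,198,7.9 [-39.3, -366.1, -0.9] [0.02, -0.03, -8.64]
```

View pics/w2.png

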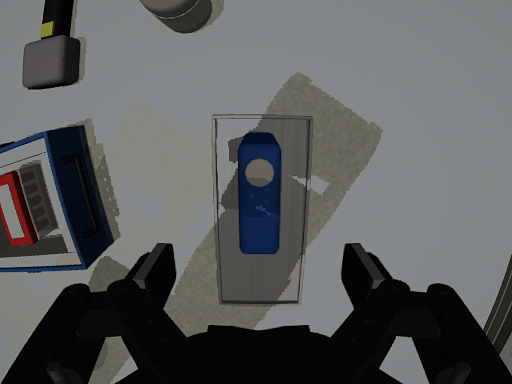

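The brick stands upright at (259,193), inside the drip tray, whose corners run from (213,115) to (300,303). Now the logger.

```bash
python3 -m inch '[{"jaw":-1,"translation":[-5,-50,0],"dr":[0,0,-1]},{"jaw":-1,"translation":[-11,-105,0],"dr":[0,0,-2.5]},{"jaw":-1,"translation":[-17,-160,0],"dr":[0,0,-4]},{"jaw":-1,"translation":[-24,-215,0],"dr":[0,0,-5.5]},{"jaw":-1,"translation":[-30,-270,0],"dr":[0,0,-7]},{"jaw":-1,"translation":[-35,-325,0],"dr":[0,0,-8.6]},{"jaw":-1,"translation":[-39.3,-366,0],"dr":[0,0,-8.6]},{"jaw":-1,"translation":[-39.3,-366,0],"dr":[0,0,-8.6]}]'; python3 -m inch '[{"jaw":-1,"translation":[0,0,0],"dr":[0,0,0]}]'; python3 go.py 536,66.5,88,7.9; python3 - <<'E'
from h import *
s=manip.get_obs();p,d=optics.read_camera("wrist");cv2.imwrite("pics/w3.png",p[:,:,::-1]);wmeasure(p,s['position'],s['orientation'])
E
```

```text
time: 9.07
position: [0.5349, 0.0686, 0.1954]
orientation: [-0.0, 0.998, 0.07, -0.002]
contact_force: [0.2, -1.0, -0.1]
grip_width: 0.0851
grasp_force: 0.0
time: 9.2
position: [0.5356, 0.066, 0.196]
orientation: [0.0, 0.998, 0.069, -0.001]
contact_force: [-0.3, -0.2, 0.4]
grip_width: 0.0859
grasp_force: 0.0
t 9.2 pos [535.6  66.  196. ] w 85.9 F [-0.3 -0.2  0.4]
536,66.5,88,7.9 [0.7, -0.4, 108.0] [-0.0, 0.12, -0.03]
logger 3865 [536.8  66.5] [73.1 33.4] 7.9
full 2375 [548.7  14. ] [90.8 47.8] 7.1
empty 1431 [464.7 313.7] [97.7 55.1] -11.0
recv 8895 [614. 281.] [137.6 122.6] -10.8
brick 9020 [568.5 207.5] [187.   93.7] -10.9
```

```bash
python3 -m inch '[{"jaw":-1,"translation":[1,0,35],"dr":[0,0,0]},{"jaw":-1,"translation":[1,0,70],"dr":[0,0,0]},{"jaw":-1,"translation":[1,0,95],"dr":[0,0,0]},{"jaw":-1,"translation":[1,0,108],"dr":[0,0,0]},{"jaw":-1,"translation":[1,0,108],"dr":[0,0,0]},{"jaw":-1,"translation":[1,0,108],"dr":[0,0,0]}]'; python3 -m inch '[{"jaw":1,"translation":[0,0,0],"dr":[0,0,0]},{"jaw":1,"translation":[0,0,0],"dr":[0,0,0]},{"jaw":1,"translation":[0,0,0],"dr":[0,0,0]},{"jaw":1,"translation":[0,0,0],"dr":[0,0,0]},{"jaw":1,"translation":[0,0,0],"dr":[0,0,0]},{"jaw":1,"translation":[0,0,0],"dr":[0,0,0]}]'; python3 go.py; python3 -m inch '[{"jaw":1,"translation":[0,0,-10],"dr":[0,0,0]},{"jaw":1,"translation":[0,0,-30],"dr":[0,0,0]},{"jaw":1,"translation":[0,0,-60],"dr":[0,0,0]},{"jaw":1,"translation":[0,0,-90],"dr":[0,0,0]},{"jaw":1,"translation":[0,0,-110],"dr":[0,0,0]},{"jaw":1,"translation":[0,0,-110],"dr":[0,0,0]}]';python3 go.py 451,-299,199,-0.8
```

```text
time: 10.0
position: [0.5376, 0.0663, 0.0901]
orientation: [0.0, 0.998, 0.068, 0.001]
contact_force: [0.2, -0.7, 0.2]
grip_width: 0.0855
grasp_force: 0.0
time: 10.75
position: [0.5374, 0.0665, 0.0896]
orientation: [0.0, 0.998, 0.069, 0.0]
contact_force: [-0.5, -0.8, 5.6]
grip_width: 0.0333
grasp_force: 60.3
t 10.75 pos [537.4  66.5  89.6] w 33.3 F [-0.5 -0.8  5.6]
time: 11.5
position: [0.5375, 0.0665, 0.2005]
orientation: [0.0, 0.998, 0.069, 0.001]
contact_force: [-0.3, 0.5, -3.6]
grip_width: 0.0333
grasp_force: 59.8
t 11.5 pos [537.5  66.5 200.5] w 33.3 F [-0.3  0.5 -3.6]
451,-299,199,-0.8 [-135.6, 350.3, 1.2] [0.0, -0.13, 8.66]
```

```bash
python3 -m inch '[{"jaw":1,"translation":[-8,20,0],"dr":[0,0,1]},{"jaw":1,"translation":[-25,65,0],"dr":[0,0,2]},{"jaw":1,"translation":[-46,118,0],"dr":[0,0,3.5]},{"jaw":1,"translation":[-66,170,0],"dr":[0,0,5]},{"jaw":1,"translation":[-87,224,0],"dr":[0,0,7]},{"jaw":1,"translation":[-108,278,0],"dr":[0,0,8.6]},{"jaw":1,"translation":[-126,325,0],"dr":[0,0,8.6]},{"jaw":1,"translation":[-135.6,350.3,0],"dr":[0,0,8.6]}]';python3 -m inch '[{"jaw":1,"translation":[0,0,0],"dr":[0,0,0]},{"jaw":1,"translation":[0,0,0],"dr":[0,0,0]}]';python3 go.py 451,-299,79,-0.8
```

```text
time: 12.5
position: [0.4493, -0.3009, 0.1979]
orientation: [-0.001, 1.0, -0.007, -0.001]
contact_force: [-0.9, 0.7, -1.7]
grip_width: 0.0331
grasp_force: 60.2
time: 12.75
position: [0.4504, -0.2982, 0.1984]
orientation: [-0.001, 1.0, -0.006, -0.001]
contact_force: [0.3, 1.6, -1.9]
grip_width: 0.0335
grasp_force: 60.3
t 12.75 pos [ 450.4 -298.2  198.4] w 33.5 F [ 0.3  1.6 -1.9]
451,-299,79,-0.8 [0.8, 0.9, 119.4] [-0.07, 0.07, 0.06]
```

```bash
python3 -m inch '[{"jaw":1,"translation":[0,0,20],"dr":[0,0,0]},{"jaw":1,"translation":[0,0,55],"dr":[0,0,0]},{"jaw":1,"translation":[0,0,85],"dr":[0,0,0]},{"jaw":1,"translation":[0,0,105],"dr":[0,0,0]},{"jaw":1,"translation":[0,0,114],"dr":[0,0,0]},{"jaw":1,"translation":[0,0,118],"dr":[0,0,0]},{"jaw":1,"translation":[0,0,118],"dr":[0,0,0]}]';  python3 -m inch '[{"jaw":1,"translation":[0,0,0.7],"dr":[0,0,0]},{"jaw":1,"translation":[0,0,0.7],"dr":[0,0,0]}]';python3 -m inch '[{"jaw":1,"translation":[0,0,0.7],"dr":[0,0,0]},{"jaw":1,"translation":[0,0,0.7],"dr":[0,0,0]}]'
```

```text
time: 13.62
position: [0.4509, -0.299, 0.0816]
orientation: [0.0, 1.0, -0.006, 0.0]
contact_force: [0.2, 0.1, -1.8]
grip_width: 0.0332
grasp_force: 60.4
time: 13.88
position: [0.4507, -0.2992, 0.0809]
orientation: [0.0, 1.0, -0.007, 0.0]
contact_force: [-0.4, -0.5, -2.1]
grip_width: 0.0337
grasp_force: 60.4
time: 14.12
position: [0.4506, -0.2991, 0.0798]
orientation: [-0.0, 1.0, -0.007, 0.0]
contact_force: [-0.6, -0.4, -2.1]
grip_width: 0.0335
grasp_force: 60.4
```

```bash
python3 -m inch '[{"jaw":1,"translation":[0,0,0.7],"dr":[0,0,0]},{"jaw":1,"translation":[0,0,0.7],"dr":[0,0,0]}]';  python3 -m inch '[{"jaw":1,"translation":[0,0,0.6],"dr":[0,0,0]},{"jaw":1,"translation":[0,0,0.6],"dr":[0,0,0]}]'
```

```text
time: 14.38
position: [0.4506, -0.299, 0.079]
orientation: [-0.0, 1.0, -0.007, -0.0]
contact_force: [-0.5, -0.1, -2.7]
grip_width: 0.0333
grasp_force: 60.4
time: 14.62
position: [0.4506, -0.2991, 0.0786]
orientation: [0.0, 1.0, -0.006, 0.0]
contact_force: [-1.2, 0.4, 0.3]
grip_width: 0.0336
grasp_force: 60.5
```

```bash
python3 -m inch '[{"jaw":-1,"translation":[0,0,0.3],"dr":[0,0,0]},{"jaw":-1,"translation":[0,0,0.3],"dr":[0,0,0]},{"jaw":-1,"translation":[0,0,0],"dr":[0,0,0]},{"jaw":-1,"translation":[0,0,0],"dr":[0,0,0]},{"jaw":-1,"translation":[0,0,-50],"dr":[0,0,0]},{"jaw":-1,"translation":[0,0,-110],"dr":[0,0,0]},{"jaw":-1,"translation":[0,0,-120],"dr":[0,0,0]},{"jaw":-1,"translation":[0,0,-120],"dr":[0,0,0]}]'; python3 go.py 547,15,198,7.9
```

```text
time: 15.62
position: [0.4506, -0.299, 0.1986]
orientation: [0.0, 1.0, -0.007, 0.0]
contact_force: [-0.9, -0.7, -0.7]
grip_width: 0.0855
grasp_force: 0.0
t 15.62 pos [ 450.6 -299.   198.6] w 85.5 F [-0.9 -0.7 -0.7]
547,15,198,7.9 [92.3, -315.3, 0.5] [0.03, -0.04, -8.65]
```

```bash
python3 -m inch '[{"jaw":-1,"translation":[14,-47,0],"dr":[0,0,-1]},{"jaw":-1,"translation":[30,-102,0],"dr":[0,0,-2.5]},{"jaw":-1,"translation":[45,-155,0],"dr":[0,0,-4]},{"jaw":-1,"translation":[61,-208,0],"dr":[0,0,-5.5]},{"jaw":-1,"translation":[76,-260,0],"dr":[0,0,-7]},{"jaw":-1,"translation":[88,-302,0],"dr":[0,0,-8.6]},{"jaw":-1,"translation":[92.3,-315.3,0],"dr":[0,0,-8.6]},{"jaw":-1,"translation":[92.3,-315.3,0],"dr":[0,0,-8.6]}]'; python3 -m inch '[{"jaw":-1,"translation":[0,0,0],"dr":[0,0,0]},{"jaw":-1,"translation":[0,0,0],"dr":[0,0,0]}]'; python3 go.py 547.5,15,35,7.9; python3 - <<'E'
from h import *
s=manip.get_obs();p,d=optics.read_camera("wrist");cv2.imwrite("pics/w4.png",p[:,:,::-1]);wmeasure(p,s['position'],s['orientation'])
p,d=optics.read_camera("top");cv2.imwrite("pics/t4.png",p[:,:,::-1])
E
```

```text
time: 16.62
position: [0.5465, 0.0152, 0.1972]
orientation: [-0.0, 0.998, 0.069, -0.001]
contact_force: [0.0, -0.4, -0.6]
grip_width: 0.0851
grasp_force: 0.0
time: 16.88
position: [0.5468, 0.0139, 0.1984]
orientation: [0.0, 0.998, 0.068, -0.0]
contact_force: [0.1, 0.4, 0.1]
grip_width: 0.0854
grasp_force: 0.0
t 16.88 pos [546.8  13.9 198.4] w 85.4 F [0.1 0.4 0.1]
547.5,15,35,7.9 [0.9, -1.0, 163.4] [0.0, 0.01, -0.13]
logger 644 [ 459.1 -280.2] [69.9 33.1] -0.8
full 755 [585.3  20.1] [47.2 17.6] -83.5
empty 1188 [464.7 312.5] [98.7 56.4] -11.8
recv 7298 [614.  280.3] [137.6 124.2] -11.0
brick 7376 [572.6 187.7] [187.8  94.3] -10.9
```

View pics/w4.png

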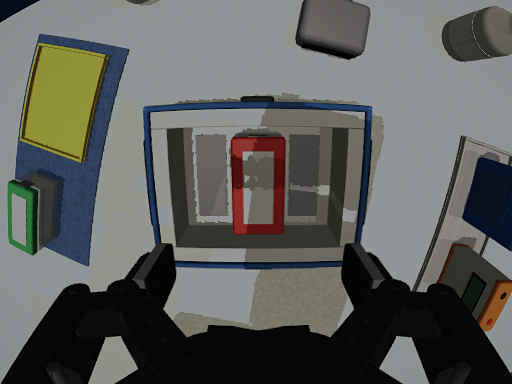

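The red case is centred at (258,185) between the open fingers, with clear gaps at the grey patches at (211,178) and (304,175). Descending to grip.

```bash
python3 - <<'E'
from h import *
s=manip.get_obs();P,q=s['position'],s['orientation']
print(rect(wplane([[231,137],[286,137],[283,234],[233,235]],.075,P,q)[:,:2]), rect(wplane([[145,107],[372,107],[360,266],[160,267]],.08,P,q)[:,:2]))
E
python3 -m inch '[{"jaw":-1,"translation":[1,-1,40],"dr":[0,0,0]},{"jaw":-1,"translation":[1,-1,80],"dr":[0,0,0]},{"jaw":-1,"translation":[1,-1,110],"dr":[0,0,0]},{"jaw":-1,"translation":[1,-1,135],"dr":[0,0,0]},{"jaw":-1,"translation":[1,-1,153],"dr":[0,0,0]},{"jaw":-1,"translation":[1,-1,163],"dr":[0,0,0]},{"jaw":-1,"translation":[1,-1,163],"dr":[0,0,0]},{"jaw":-1,"translation":[1,-1,163],"dr":[0,0,0]}]'; python3 -m inch '[{"jaw":1,"translation":[0,0,0],"dr":[0,0,0]},{"jaw":1,"translation":[0,0,0],"dr":[0,0,0]},{"jaw":1,"translation":[0,0,0],"dr":[0,0,0]},{"jaw":1,"translation":[0,0,0],"dr":[0,0,0]},{"jaw":1,"translation":[0,0,0],"dr":[0,0,0]}]'; python3 go.py
```

```text
(array([548.1,  14.3]), array([95.4, 49.3]), 7.6) (array([545.9,  12.5]), array([210.5, 162.4]), -81.9)
time: 17.98
position: [0.5484, 0.0161, 0.0363]
orientation: [0.0, 0.998, 0.068, 0.001]
contact_force: [0.0, -0.0, -0.4]
grip_width: 0.0855
grasp_force: 0.0
time: 18.6
position: [0.5483, 0.0161, 0.0361]
orientation: [0.0, 0.998, 0.068, 0.001]
contact_force: [-0.0, -0.9, 5.9]
grip_width: 0.0492
grasp_force: 63.1
t 18.6 pos [548.3  16.1  36.1] w 49.2 F [-0.  -0.9  5.9]
```

```bash
python3 -m inch '[{"jaw":1,"translation":[0,0,-10],"dr":[0,0,0]},{"jaw":1,"translation":[0,0,-30],"dr":[0,0,0]},{"jaw":1,"translation":[0,0,-60],"dr":[0,0,0]},{"jaw":1,"translation":[0,0,-90],"dr":[0,0,0]},{"jaw":1,"translation":[0,0,-110],"dr":[0,0,0]},{"jaw":1,"translation":[0,0,-110],"dr":[0,0,0]}]';python3 go.py 613.5,282.5,146,-11; python3 -c "
from h import *
print(onplane('top',[[177,121]],.07))"
```

```text
time: 19.35
position: [0.5484, 0.0162, 0.1469]
orientation: [0.0, 0.998, 0.069, 0.001]
contact_force: [-0.3, 0.5, -3.8]
grip_width: 0.0493
grasp_force: 62.6
t 19.35 pos [548.4  16.2 146.9] w 49.3 F [-0.3  0.5 -3.8]
613.5,282.5,146,-11 [100.9, -254.9, 1.0] [0.0, -0.15, 18.86]
[[0.75779501 0.18668994 0.07      ]]
```

```bash
python3 -m inch '[{"jaw":1,"translation":[8,-20,0],"dr":[0,0,1.5]},{"jaw":1,"translation":[24,-60,0],"dr":[0,0,4]},{"jaw":1,"translation":[42,-107,0],"dr":[0,0,7.5]},{"jaw":1,"translation":[61,-155,0],"dr":[0,0,11.5]},{"jaw":1,"translation":[80,-202,0],"dr":[0,0,15.5]},{"jaw":1,"translation":[95,-240,0],"dr":[0,0,18.9]},{"jaw":1,"translation":[100.9,-254.9,0],"dr":[0,0,18.9]},{"jaw":1,"translation":[100.9,-254.9,0],"dr":[0,0,18.9]}]';python3 -m inch '[{"jaw":1,"translation":[0,0,0],"dr":[0,0,0]},{"jaw":1,"translation":[0,0,0],"dr":[0,0,0]}]';python3 go.py 613.5,282.5,32,-11
```

```text
time: 20.35
position: [0.6124, 0.2826, 0.1443]
orientation: [0.0, 0.995, -0.095, -0.001]
contact_force: [-0.7, 0.3, -2.6]
grip_width: 0.0493
grasp_force: 63.1
time: 20.6
position: [0.613, 0.2812, 0.1456]
orientation: [0.0, 0.995, -0.097, -0.0]
contact_force: [-0.4, -0.3, -2.4]
grip_width: 0.0495
grasp_force: 63.1
t 20.6 pos [613.  281.2 145.6] w 49.5 F [-0.4 -0.3 -2.4]
613.5,282.5,32,-11 [0.3, -1.4, 113.5] [0.01, 0.01, -0.1]
```

```bash
python3 -m inch '[{"jaw":1,"translation":[0.3,-1.4,20],"dr":[0,0,0]},{"jaw":1,"translation":[0.3,-1.4,55],"dr":[0,0,0]},{"jaw":1,"translation":[0.3,-1.4,85],"dr":[0,0,0]},{"jaw":1,"translation":[0.3,-1.4,103],"dr":[0,0,0]},{"jaw":1,"translation":[0.3,-1.4,111],"dr":[0,0,0]},{"jaw":1,"translation":[0.3,-1.4,115],"dr":[0,0,0]},{"jaw":1,"translation":[0.3,-1.4,115],"dr":[0,0,0]}]';  python3 -m inch '[{"jaw":1,"translation":[0,0,1],"dr":[0,0,0]},{"jaw":1,"translation":[0,0,1],"dr":[0,0,0]}]';python3 -m inch '[{"jaw":1,"translation":[0,0,0.7],"dr":[0,0,0]},{"jaw":1,"translation":[0,0,0.7],"dr":[0,0,0]}]'
```

```text
time: 21.48
position: [0.6139, 0.2839, 0.0311]
orientation: [-0.0, 0.995, -0.096, 0.0]
contact_force: [-0.4, 0.2, -3.2]
grip_width: 0.0494
grasp_force: 63.0
time: 21.72
position: [0.6137, 0.2838, 0.0299]
orientation: [-0.0, 0.995, -0.096, 0.0]
contact_force: [-0.5, 0.2, -3.7]
grip_width: 0.0491
grasp_force: 63.0
time: 21.98
position: [0.6135, 0.2838, 0.0288]
orientation: [-0.0, 0.995, -0.096, 0.0]
contact_force: [0.5, -0.2, -2.7]
grip_width: 0.0492
grasp_force: 63.0
```

```bash
python3 -m inch '[{"jaw":1,"translation":[0,0,0.6],"dr":[0,0,0]},{"jaw":1,"translation":[0,0,0.6],"dr":[0,0,0]}]';python3 -m inch '[{"jaw":1,"translation":[0,0,0.5],"dr":[0,0,0]},{"jaw":1,"translation":[0,0,0.5],"dr":[0,0,0]}]'
```

```text
time: 22.22
position: [0.6136, 0.2838, 0.0282]
orientation: [-0.0, 0.995, -0.096, 0.0]
contact_force: [-0.7, 1.2, -1.5]
grip_width: 0.0498
grasp_force: 63.2
time: 22.48
position: [0.6135, 0.2838, 0.0282]
orientation: [-0.0, 0.995, -0.096, 0.0]
contact_force: [-4.0, -1.0, 5.5]
grip_width: 0.0494
grasp_force: 63.7
```

```bash
python3 -m inch '[{"jaw":-1,"translation":[0,0,0],"dr":[0,0,0]},{"jaw":-1,"translation":[0,0,0],"dr":[0,0,0]},{"jaw":-1,"translation":[0,0,0],"dr":[0,0,0]},{"jaw":-1,"translation":[0,0,0],"dr":[0,0,0]},{"jaw":-1,"translation":[0,0,-50],"dr":[0,0,0]},{"jaw":-1,"translation":[0,0,-110],"dr":[0,0,0]},{"jaw":-1,"translation":[0,0,-150],"dr":[0,0,0]},{"jaw":-1,"translation":[0,0,-150],"dr":[0,0,0]}]'; python3 go.py 461,318,178,-11
```

```text
time: 23.48
position: [0.615, 0.2843, 0.1816]
orientation: [-0.001, 0.995, -0.096, 0.003]
contact_force: [0.2, 0.2, -0.0]
grip_width: 0.0856
grasp_force: 0.0
t 23.48 pos [615.  284.3 181.6] w 85.6 F [ 0.2  0.2 -0. ]
461,318,178,-11 [-157.6, -3.5, 2.7] [-0.19, -0.31, -0.04]
```

```bash
python3 -m inch '[{"jaw":-1,"translation":[-50,-1,0],"dr":[0,0,0]},{"jaw":-1,"translation":[-105,-2,0],"dr":[0,0,0]},{"jaw":-1,"translation":[-145,-3,0],"dr":[0,0,0]},{"jaw":-1,"translation":[-156.5,-3.5,0],"dr":[0,0,0]},{"jaw":-1,"translation":[-156.5,-3.5,0],"dr":[0,0,0]},{"jaw":-1,"translation":[-156.5,-3.5,0],"dr":[0,0,0]}]'; python3 - <<'E'
from h import *
s=manip.get_obs();p,d=optics.read_camera("wrist");cv2.imwrite("pics/w5.png",p[:,:,::-1]);wmeasure(p,s['position'],s['orientation'],['empty','full'])
E
python3 go.py 461,318,24,-11
```

```text
time: 24.22
position: [0.4616, 0.317, 0.1774]
orientation: [0.0, 0.995, -0.097, 0.0]
contact_force: [0.1, 0.1, 1.0]
grip_width: 0.0853
grasp_force: 0.0
full 2088 [596.2 287.7] [61.4 46.2] -10.7
empty 2983 [463.2 318.6] [93.3 49.1] -11.0
t 24.27 pos [461.6 316.9 177.4] w 85.3 F [0.4 0.5 0.4]
461,318,24,-11 [-0.8, -1.0, 153.4] [0.0, -0.0, -0.1]
```

View pics/w5.png

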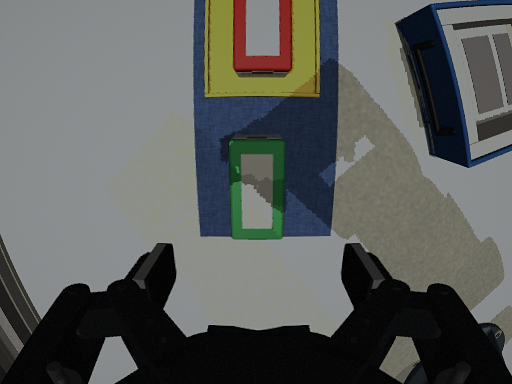

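The green case is at (257,188), centred between the fingers. The red case sits in the yellow tray at (263,30), clear of the walls.

```bash
python3 go.py 463.4,319,24,-11; python3 -m inch '[{"jaw":-1,"translation":[1.3,-2.2,40],"dr":[0,0,0]},{"jaw":-1,"translation":[1.3,-2.2,80],"dr":[0,0,0]},{"jaw":-1,"translation":[1.3,-2.2,110],"dr":[0,0,0]},{"jaw":-1,"translation":[1.3,-2.2,130],"dr":[0,0,0]},{"jaw":-1,"translation":[1.3,-2.2,145],"dr":[0,0,0]},{"jaw":-1,"translation":[1.3,-2.2,153],"dr":[0,0,0]},{"jaw":-1,"translation":[1.3,-2.2,153],"dr":[0,0,0]},{"jaw":-1,"translation":[1.3,-2.2,153],"dr":[0,0,0]}]'; python3 -m inch '[{"jaw":1,"translation":[0,0,0],"dr":[0,0,0]},{"jaw":1,"translation":[0,0,0],"dr":[0,0,0]},{"jaw":1,"translation":[0,0,0],"dr":[0,0,0]},{"jaw":1,"translation":[0,0,0],"dr":[0,0,0]},{"jaw":1,"translation":[0,0,0],"dr":[0,0,0]}]'; python3 go.py
```

```text
t 24.27 pos [461.6 316.9 177.4] w 85.3 F [0.4 0.5 0.4]
463.4,319,24,-11 [1.4, -2.4, 153.4] [0.0, -0.0, -0.1]
time: 25.28
position: [0.4627, 0.3193, 0.0254]
orientation: [-0.0, 0.995, -0.096, 0.0]
contact_force: [0.1, 0.8, 0.5]
grip_width: 0.0855
grasp_force: 0.0
time: 25.9
position: [0.4626, 0.3193, 0.0253]
orientation: [-0.0, 0.995, -0.096, 0.0]
contact_force: [-1.2, -0.7, 6.3]
grip_width: 0.0491
grasp_force: 63.1
t 25.9 pos [462.6 319.3  25.3] w 49.1 F [-1.2 -0.7  6.3]
```

```bash
python3 -m inch '[{"jaw":1,"translation":[0,0,-10],"dr":[0,0,0]},{"jaw":1,"translation":[0,0,-30],"dr":[0,0,0]},{"jaw":1,"translation":[0,0,-60],"dr":[0,0,0]},{"jaw":1,"translation":[0,0,-95],"dr":[0,0,0]},{"jaw":1,"translation":[0,0,-125],"dr":[0,0,0]},{"jaw":1,"translation":[0,0,-125],"dr":[0,0,0]}]';python3 go.py 547.8,16,150,7.9
```

```text
time: 26.65
position: [0.4631, 0.3196, 0.1518]
orientation: [-0.001, 0.995, -0.096, 0.002]
contact_force: [-0.5, 0.1, -1.9]
grip_width: 0.0494
grasp_force: 62.4
t 26.65 pos [463.1 319.6 151.8] w 49.4 F [-0.5  0.1 -1.9]
547.8,16,150,7.9 [141.3, 281.7, 1.5] [-0.12, -0.2, -18.94]
```

```bash
python3 -m inch '[{"jaw":1,"translation":[10,20,0],"dr":[0,0,-1.5]},{"jaw":1,"translation":[31,62,0],"dr":[0,0,-4]},{"jaw":1,"translation":[56,112,0],"dr":[0,0,-7.5]},{"jaw":1,"translation":[82,163,0],"dr":[0,0,-11.5]},{"jaw":1,"translation":[107,214,0],"dr":[0,0,-15.5]},{"jaw":1,"translation":[130,260,0],"dr":[0,0,-19]},{"jaw":1,"translation":[141.3,281.7,0],"dr":[0,0,-19]},{"jaw":1,"translation":[141.3,281.7,0],"dr":[0,0,-19]}]';python3 -m inch '[{"jaw":1,"translation":[0,0,0],"dr":[0,0,0]},{"jaw":1,"translation":[0,0,0],"dr":[0,0,0]}]';python3 go.py 547.8,16,40,7.9
```

```text
time: 27.65
position: [0.5466, 0.0142, 0.1483]
orientation: [-0.0, 0.998, 0.068, -0.001]
contact_force: [-1.2, 0.1, -1.6]
grip_width: 0.0494
grasp_force: 62.7
time: 27.9
position: [0.5466, 0.0165, 0.1493]
orientation: [-0.0, 0.998, 0.07, -0.0]
contact_force: [-0.2, -0.3, -1.9]
grip_width: 0.0497
grasp_force: 62.7
t 27.9 pos [546.6  16.5 149.3] w 49.7 F [-0.2 -0.3 -1.9]
547.8,16,40,7.9 [1.2, 0.7, 109.3] [-0.01, 0.04, 0.12]
```

```bash
python3 -m inch '[{"jaw":1,"translation":[1.2,0,20],"dr":[0,0,0]},{"jaw":1,"translation":[1.2,0,50],"dr":[0,0,0]},{"jaw":1,"translation":[1.2,0,75],"dr":[0,0,0]},{"jaw":1,"translation":[1.2,0,95],"dr":[0,0,0]},{"jaw":1,"translation":[1.2,0,105],"dr":[0,0,0]},{"jaw":1,"translation":[1.2,0,108],"dr":[0,0,0]},{"jaw":1,"translation":[1.2,0,108],"dr":[0,0,0]},{"jaw":1,"translation":[1.2,0,108],"dr":[0,0,0]}]';python3 go.py 547.8,16.1,37.3,7.9
```

```text
time: 28.9
position: [0.5486, 0.0157, 0.0423]
orientation: [0.0, 0.998, 0.069, 0.001]
contact_force: [1.3, -0.6, -1.3]
grip_width: 0.0492
grasp_force: 62.7
t 28.9 pos [548.6  15.7  42.3] w 49.2 F [ 1.3 -0.6 -1.3]
547.8,16.1,37.3,7.9 [-0.7, -0.5, 5.0] [0.01, -0.06, 0.06]
```

```bash
python3 -m inch '[{"jaw":1,"translation":[-0.7,-0.4,1.5],"dr":[0,0,0]},{"jaw":1,"translation":[-0.7,-0.4,3],"dr":[0,0,0]},{"jaw":1,"translation":[-0.7,-0.4,3],"dr":[0,0,0]}]'; python3 -m inch '[{"jaw":1,"translation":[0,0,0.7],"dr":[0,0,0]},{"jaw":1,"translation":[0,0,0.7],"dr":[0,0,0]}]';python3 -m inch '[{"jaw":1,"translation":[0,0,0.7],"dr":[0,0,0]},{"jaw":1,"translation":[0,0,0.7],"dr":[0,0,0]}]'
```

```text
time: 29.28
position: [0.5474, 0.016, 0.0386]
orientation: [-0.0, 0.998, 0.069, -0.0]
contact_force: [0.1, 0.6, -1.9]
grip_width: 0.0496
grasp_force: 62.7
time: 29.52
position: [0.5474, 0.016, 0.0379]
orientation: [-0.0, 0.998, 0.069, -0.0]
contact_force: [-0.3, -0.2, -2.3]
grip_width: 0.0491
grasp_force: 62.7
time: 29.78
position: [0.5475, 0.016, 0.0373]
orientation: [-0.0, 0.998, 0.069, 0.0]
contact_force: [-0.5, -0.6, -2.3]
grip_width: 0.0495
grasp_force: 62.7
```

```bash
python3 -m inch '[{"jaw":1,"translation":[0,0,0.5],"dr":[0,0,0]},{"jaw":1,"translation":[0,0,0.5],"dr":[0,0,0]}]';python3 -m inch '[{"jaw":1,"translation":[0,0,0.4],"dr":[0,0,0]},{"jaw":1,"translation":[0,0,0.4],"dr":[0,0,0]}]'
```

```text
time: 30.02
position: [0.5474, 0.016, 0.0372]
orientation: [-0.0, 0.998, 0.069, 0.0]
contact_force: [-4.5, -0.1, 5.8]
grip_width: 0.0491
grasp_force: 63.6
time: 30.28
position: [0.5474, 0.016, 0.0372]
orientation: [0.0, 0.998, 0.069, 0.0]
contact_force: [-4.9, -0.6, 10.9]
grip_width: 0.0493
grasp_force: 64.3
```

```bash
python3 -m inch '[{"jaw":1,"translation":[0,0,-0.4],"dr":[0,0,0]},{"jaw":-1,"translation":[0,0,-0.4],"dr":[0,0,0]},{"jaw":-1,"translation":[0,0,0],"dr":[0,0,0]},{"jaw":-1,"translation":[0,0,0],"dr":[0,0,0]},{"jaw":-1,"translation":[0,0,0],"dr":[0,0,0]},{"jaw":-1,"translation":[0,0,-50],"dr":[0,0,0]},{"jaw":-1,"translation":[0,0,-110],"dr":[0,0,0]},{"jaw":-1,"translation":[0,0,-160],"dr":[0,0,0]}]'; python3 -m inch '[{"jaw":-1,"translation":[0,0,0],"dr":[0,0,0]},{"jaw":-1,"translation":[0,0,0],"dr":[0,0,0]}]'; python3 go.py 450.6,-299,198,-0.8; python3 - <<'E'
from h import *
s=manip.get_obs();p,d=optics.read_camera("wrist");cv2.imwrite("pics/w6.png",p[:,:,::-1]);wmeasure(p,s['position'],s['orientation'],['empty'])
E
```

```text
time: 31.28
position: [0.5475, 0.016, 0.1987]
orientation: [0.0, 0.998, 0.069, 0.001]
contact_force: [-0.3, 0.1, -0.5]
grip_width: 0.0854
grasp_force: 0.0
time: 31.52
position: [0.547, 0.016, 0.1958]
orientation: [-0.0, 0.998, 0.069, -0.0]
contact_force: [0.8, 0.8, -0.8]
grip_width: 0.0855
grasp_force: 0.0
t 31.52 pos [547.   16.  195.8] w 85.5 F [ 0.8  0.8 -0.8]
450.6,-299,198,-0.8 [-139.1, 298.6, -2.2] [-0.0, 0.04, 8.75]
empty 2801 [545.2  15.8] [97.6 50.8] 8.0
```

View pics/w6.png

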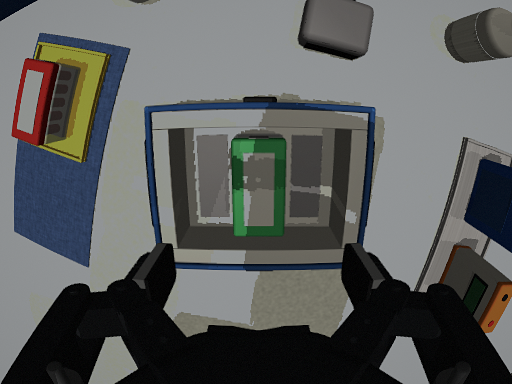

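The green case stands at (258,187), where the red one was, and square to the box. Fetching the logger.

```bash
python3 -m inch '[{"jaw":-1,"translation":[-20,44,0],"dr":[0,0,1]},{"jaw":-1,"translation":[-44,95,0],"dr":[0,0,2.5]},{"jaw":-1,"translation":[-67,145,0],"dr":[0,0,4]},{"jaw":-1,"translation":[-91,195,0],"dr":[0,0,5.5]},{"jaw":-1,"translation":[-114,245,0],"dr":[0,0,7]},{"jaw":-1,"translation":[-132,283,0],"dr":[0,0,8.7]},{"jaw":-1,"translation":[-139.1,298.6,0],"dr":[0,0,8.7]},{"jaw":-1,"translation":[-139.1,298.6,0],"dr":[0,0,8.7]}]'; python3 -m inch '[{"jaw":-1,"translation":[0,0,0],"dr":[0,0,0]},{"jaw":-1,"translation":[0,0,0],"dr":[0,0,0]}]'; python3 go.py 450.6,-299,78.5,-0.8; python3 - <<'E'
from h import *
s=manip.get_obs();p,d=optics.read_camera("wrist");cv2.imwrite("pics/w7.png",p[:,:,::-1]);M=wmeasure
H,S,V=cv2.split(cv2.cvtColor(p,cv2.COLOR_RGB2HSV));m=largest((H>6)&(H<20)&(S>110)&(V>90));v,u=np.nonzero(m);print(rect(wplane(np.c_[u,v],.124,s['position'],s['orientation'])[:,:2]))
E
```

```text
time: 32.58
position: [0.4507, -0.2989, 0.1954]
orientation: [-0.001, 1.0, -0.007, -0.001]
contact_force: [-0.8, 0.6, 0.3]
grip_width: 0.0853
grasp_force: 0.0
time: 32.83
position: [0.4514, -0.2979, 0.1963]
orientation: [-0.0, 1.0, -0.006, -0.0]
contact_force: [0.8, -0.5, 0.5]
grip_width: 0.0853
grasp_force: 0.0
t 32.83 pos [ 451.4 -297.9  196.3] w 85.3 F [ 0.8 -0.5  0.5]
450.6,-299,78.5,-0.8 [-0.8, 1.2, 117.8] [-0.01, 0.01, 0.15]
(array([ 429.5, -299.1]), array([31.3, 30.9]), -0.7)
```

```bash
python3 -m inch '[{"jaw":-1,"translation":[-0.5,1,40],"dr":[0,0,0]},{"jaw":-1,"translation":[-0.5,1,80],"dr":[0,0,0]},{"jaw":-1,"translation":[-0.5,1,105],"dr":[0,0,0]},{"jaw":-1,"translation":[-0.5,1,117.5],"dr":[0,0,0]},{"jaw":-1,"translation":[-0.5,1,117.5],"dr":[0,0,0]},{"jaw":-1,"translation":[-0.5,1,117.5],"dr":[0,0,0]}]'; python3 go.py 450.6,-299,78.5,-0.8
```

```text
time: 33.62
position: [0.4511, -0.3002, 0.0799]
orientation: [0.001, 1.0, -0.006, 0.001]
contact_force: [0.6, 0.0, 0.9]
grip_width: 0.0852
grasp_force: 0.0
t 33.62 pos [ 451.1 -300.2   79.9] w 85.2 F [0.6 0.  0.9]
450.6,-299,78.5,-0.8 [-0.5, -1.2, 1.4] [0.06, -0.08, 0.07]
```

```bash
python3 -m inch '[{"jaw":-1,"translation":[-0.5,-1,1.2],"dr":[0,0,0]},{"jaw":1,"translation":[-0.5,-1,1.2],"dr":[0,0,0]},{"jaw":1,"translation":[-0.5,-1,1.2],"dr":[0,0,0]},{"jaw":1,"translation":[-0.5,-1,1.2],"dr":[0,0,0]},{"jaw":1,"translation":[-0.5,-1,1.2],"dr":[0,0,0]},{"jaw":1,"translation":[-0.5,-1,1.2],"dr":[0,0,0]},{"jaw":1,"translation":[-0.5,-1,1.2],"dr":[0,0,0]}]'; python3 -m inch '[{"jaw":1,"translation":[0,0,-10],"dr":[0,0,0]},{"jaw":1,"translation":[0,0,-30],"dr":[0,0,0]},{"jaw":1,"translation":[0,0,-60],"dr":[0,0,0]},{"jaw":1,"translation":[0,0,-95],"dr":[0,0,0]},{"jaw":1,"translation":[0,0,-125],"dr":[0,0,0]},{"jaw":1,"translation":[0,0,-125],"dr":[0,0,0]}]';python3 go.py 537.4,66.5,200,7.9
```

```text
time: 34.5
position: [0.4502, -0.2992, 0.0779]
orientation: [0.0, 1.0, -0.007, 0.0]
contact_force: [-0.0, -1.3, 4.8]
grip_width: 0.0332
grasp_force: 60.3
time: 35.25
position: [0.4505, -0.2994, 0.2045]
orientation: [0.001, 1.0, -0.007, 0.001]
contact_force: [-0.4, -0.7, -3.3]
grip_width: 0.0333
grasp_force: 60.0
t 35.25 pos [ 450.5 -299.4  204.5] w 33.3 F [-0.4 -0.7 -3.3]
537.4,66.5,200,7.9 [82.1, -367.0, 4.0] [0.13, -0.14, -8.65]
```

```bash
python3 -m inch '[{"jaw":1,"translation":[5,-22,0],"dr":[0,0,-1]},{"jaw":1,"translation":[16,-72,0],"dr":[0,0,-2]},{"jaw":1,"translation":[28,-126,0],"dr":[0,0,-3.5]},{"jaw":1,"translation":[40,-180,0],"dr":[0,0,-5]},{"jaw":1,"translation":[53,-236,0],"dr":[0,0,-7]},{"jaw":1,"translation":[65,-290,0],"dr":[0,0,-8.7]},{"jaw":1,"translation":[76,-340,0],"dr":[0,0,-8.7]},{"jaw":1,"translation":[82.1,-367,0],"dr":[0,0,-8.7]}]';python3 -m inch '[{"jaw":1,"translation":[0,0,0],"dr":[0,0,0]},{"jaw":1,"translation":[0,0,0],"dr":[0,0,0]}]';python3 go.py 537.4,66.5,94,7.9
```

```text
time: 36.25
position: [0.5362, 0.0693, 0.201]
orientation: [-0.0, 0.998, 0.07, -0.001]
contact_force: [0.2, -0.7, -2.2]
grip_width: 0.0332
grasp_force: 60.4
time: 36.5
position: [0.5362, 0.0664, 0.2017]
orientation: [0.0, 0.998, 0.069, -0.001]
contact_force: [-0.8, -0.4, -2.2]
grip_width: 0.0336
grasp_force: 60.4
t 36.5 pos [536.2  66.4 201.7] w 33.6 F [-0.8 -0.4 -2.2]
537.4,66.5,94,7.9 [1.4, 0.0, 107.7] [0.0, 0.11, 0.05]
```

```bash
python3 -m inch '[{"jaw":1,"translation":[0.5,0,20],"dr":[0,0,0]},{"jaw":1,"translation":[1,0,45],"dr":[0,0,0]},{"jaw":1,"translation":[1,0,70],"dr":[0,0,0]},{"jaw":1,"translation":[1,0,92],"dr":[0,0,0]},{"jaw":1,"translation":[1,0,103],"dr":[0,0,0]},{"jaw":1,"translation":[1,0,107],"dr":[0,0,0]},{"jaw":1,"translation":[1,0,107],"dr":[0,0,0]},{"jaw":1,"translation":[1,0,107],"dr":[0,0,0]}]';python3 go.py 537.4,66.5,89,7.9
```

```text
time: 37.5
position: [0.5382, 0.067, 0.0964]
orientation: [0.0, 0.998, 0.069, 0.001]
contact_force: [-0.2, -0.1, -2.4]
grip_width: 0.0335
grasp_force: 60.4
t 37.5 pos [538.2  67.   96.4] w 33.5 F [-0.2 -0.1 -2.4]
537.4,66.5,89,7.9 [-0.9, 0.4, 7.4] [0.01, -0.06, 0.05]
```

```bash
python3 -m inch '[{"jaw":1,"translation":[-0.8,0.4,2],"dr":[0,0,0]},{"jaw":1,"translation":[-0.8,0.4,4],"dr":[0,0,0]},{"jaw":1,"translation":[-0.8,0.4,5.5],"dr":[0,0,0]},{"jaw":1,"translation":[-0.8,0.4,5.5],"dr":[0,0,0]}]'; python3 -m inch '[{"jaw":1,"translation":[0,0,0.7],"dr":[0,0,0]},{"jaw":1,"translation":[0,0,0.7],"dr":[0,0,0]}]';python3 -m inch '[{"jaw":1,"translation":[0,0,0.7],"dr":[0,0,0]},{"jaw":1,"translation":[0,0,0.7],"dr":[0,0,0]}]'
```

```text
time: 38.0
position: [0.5371, 0.0666, 0.09]
orientation: [-0.0, 0.998, 0.069, -0.0]
contact_force: [0.3, 0.2, -2.8]
grip_width: 0.0332
grasp_force: 60.4
time: 38.25
position: [0.5371, 0.0666, 0.0895]
orientation: [-0.0, 0.998, 0.069, -0.0]
contact_force: [0.5, 0.6, -1.5]
grip_width: 0.0333
grasp_force: 60.4
time: 38.5
position: [0.5373, 0.0666, 0.0889]
orientation: [-0.0, 0.998, 0.069, 0.0]
contact_force: [-0.2, -0.6, -0.1]
grip_width: 0.0336
grasp_force: 60.4
```

```bash
python3 -m inch '[{"jaw":1,"translation":[0,0,0.4],"dr":[0,0,0]},{"jaw":1,"translation":[0,0,0.4],"dr":[0,0,0]}]'
```

```text
time: 38.75
position: [0.5373, 0.0666, 0.0889]
orientation: [0.0, 0.998, 0.069, 0.0]
contact_force: [-2.0, -1.1, 5.3]
grip_width: 0.0337
grasp_force: 61.6
```

```bash
python3 -m inch '[{"jaw":-1,"translation":[0,0,0],"dr":[0,0,0]},{"jaw":-1,"translation":[0,0,0],"dr":[0,0,0]},{"jaw":-1,"translation":[0,0,0],"dr":[0,0,0]},{"jaw":-1,"translation":[0,0,0],"dr":[0,0,0]},{"jaw":-1,"translation":[0,0,-50],"dr":[0,0,0]},{"jaw":-1,"translation":[0,0,-108],"dr":[0,0,0]},{"jaw":-1,"translation":[0,0,-108],"dr":[0,0,0]},{"jaw":-1,"translation":[0,0,-108],"dr":[0,0,0]}]'; python3 go.py 570.6,-300.2,198,-0.8
```

```text
time: 39.75
position: [0.5367, 0.0666, 0.1958]
orientation: [-0.0, 0.998, 0.069, -0.0]
contact_force: [-0.1, 1.1, -0.6]
grip_width: 0.0854
grasp_force: 0.0
t 39.75 pos [536.7  66.6 195.8] w 85.4 F [-0.1  1.1 -0.6]
570.6,-300.2,198,-0.8 [-17.2, 367.9, -2.2] [-0.0, 0.04, 8.76]
```

```bash
python3 -m inch '[{"jaw":-1,"translation":[-2,50,0],"dr":[0,0,1]},{"jaw":-1,"translation":[-5,105,0],"dr":[0,0,2.5]},{"jaw":-1,"translation":[-7,160,0],"dr":[0,0,4]},{"jaw":-1,"translation":[-10,215,0],"dr":[0,0,5.5]},{"jaw":-1,"translation":[-12,270,0],"dr":[0,0,7]},{"jaw":-1,"translation":[-15,325,0],"dr":[0,0,8.7]},{"jaw":-1,"translation":[-17.2,367.9,0],"dr":[0,0,8.7]},{"jaw":-1,"translation":[-17.2,367.9,0],"dr":[0,0,8.7]}]'; python3 -m inch '[{"jaw":-1,"translation":[0,0,0],"dr":[0,0,0]},{"jaw":-1,"translation":[0,0,0],"dr":[0,0,0]}]'; python3 go.py 570.6,-300.2,78,-0.8
```

```text
time: 40.75
position: [0.57, -0.3025, 0.1939]
orientation: [-0.001, 1.0, -0.008, -0.001]
contact_force: [0.1, 0.9, -0.3]
grip_width: 0.0857
grasp_force: 0.0
time: 41.0
position: [0.571, -0.299, 0.1958]
orientation: [-0.0, 1.0, -0.006, -0.0]
contact_force: [0.5, 1.1, 0.1]
grip_width: 0.0852
grasp_force: 0.0
t 41.0 pos [ 571.  -299.   195.8] w 85.2 F [0.5 1.1 0.1]
570.6,-300.2,78,-0.8 [-0.2, 1.3, 117.8] [-0.04, 0.05, 0.12]
```

```bash
python3 -m inch '[{"jaw":-1,"translation":[-0.2,0.5,40],"dr":[0,0,0]},{"jaw":-1,"translation":[-0.2,0.5,80],"dr":[0,0,0]},{"jaw":-1,"translation":[-0.2,0.5,105],"dr":[0,0,0]},{"jaw":-1,"translation":[-0.2,0.5,117.5],"dr":[0,0,0]},{"jaw":-1,"translation":[-0.2,0.5,117.5],"dr":[0,0,0]},{"jaw":-1,"translation":[-0.2,0.5,117.5],"dr":[0,0,0]}]'; python3 go.py 570.6,-300.2,78,-0.8
```

```text
time: 41.75
position: [0.5714, -0.3008, 0.0801]
orientation: [0.0, 1.0, -0.006, 0.001]
contact_force: [0.8, -0.7, -0.4]
grip_width: 0.0854
grasp_force: 0.0
t 41.75 pos [ 571.4 -300.8   80.1] w 85.4 F [ 0.8 -0.7 -0.4]
570.6,-300.2,78,-0.8 [-0.8, -0.6, 2.1] [0.05, -0.09, 0.07]
```

```bash
python3 -m inch '[{"jaw":-1,"translation":[-0.7,-0.6,1.8],"dr":[0,0,0]},{"jaw":1,"translation":[-0.7,-0.6,1.8],"dr":[0,0,0]},{"jaw":1,"translation":[-0.7,-0.6,1.8],"dr":[0,0,0]},{"jaw":1,"translation":[-0.7,-0.6,1.8],"dr":[0,0,0]},{"jaw":1,"translation":[-0.7,-0.6,1.8],"dr":[0,0,0]},{"jaw":1,"translation":[-0.7,-0.6,1.8],"dr":[0,0,0]},{"jaw":1,"translation":[-0.7,-0.6,1.8],"dr":[0,0,0]}]'; python3 -m inch '[{"jaw":1,"translation":[0,0,-10],"dr":[0,0,0]},{"jaw":1,"translation":[0,0,-30],"dr":[0,0,0]},{"jaw":1,"translation":[0,0,-60],"dr":[0,0,0]},{"jaw":1,"translation":[0,0,-95],"dr":[0,0,0]},{"jaw":1,"translation":[0,0,-125],"dr":[0,0,0]},{"jaw":1,"translation":[0,0,-125],"dr":[0,0,0]}]';python3 go.py 552,-35.4,200,7.9
```

```text
time: 42.62
position: [0.5702, -0.3002, 0.0773]
orientation: [0.0, 1.0, -0.007, 0.0]
contact_force: [-0.5, -1.0, 2.8]
grip_width: 0.0329
grasp_force: 60.3
time: 43.38
position: [0.571, -0.3005, 0.2052]
orientation: [0.001, 1.0, -0.006, 0.002]
contact_force: [0.1, 0.3, -3.4]
grip_width: 0.0335
grasp_force: 60.2
t 43.38 pos [ 571.  -300.5  205.2] w 33.5 F [ 0.1  0.3 -3.4]
552,-35.4,200,7.9 [-22.5, -264.9, 4.4] [0.17, -0.24, -8.64]
```

```bash
python3 -m inch '[{"jaw":1,"translation":[-2,-20,0],"dr":[0,0,-1]},{"jaw":1,"translation":[-5,-62,0],"dr":[0,0,-2]},{"jaw":1,"translation":[-9,-112,0],"dr":[0,0,-3.5]},{"jaw":1,"translation":[-14,-162,0],"dr":[0,0,-5]},{"jaw":1,"translation":[-18,-212,0],"dr":[0,0,-7]},{"jaw":1,"translation":[-21,-248,0],"dr":[0,0,-8.7]},{"jaw":1,"translation":[-22.5,-264.9,0],"dr":[0,0,-8.7]},{"jaw":1,"translation":[-22.5,-264.9,0],"dr":[0,0,-8.7]}]';python3 -m inch '[{"jaw":1,"translation":[0,0,0],"dr":[0,0,0]},{"jaw":1,"translation":[0,0,0],"dr":[0,0,0]}]';python3 go.py 551.5,-35.4,94,7.9
```

```text
time: 44.38
position: [0.5505, -0.0339, 0.2014]
orientation: [-0.0, 0.998, 0.07, -0.001]
contact_force: [0.1, -0.3, -3.5]
grip_width: 0.0333
grasp_force: 60.6
time: 44.62
position: [0.551, -0.0358, 0.2019]
orientation: [0.0, 0.998, 0.069, -0.0]
contact_force: [-0.6, 0.9, -3.7]
grip_width: 0.0335
grasp_force: 60.6
t 44.62 pos [551.  -35.8 201.9] w 33.5 F [-0.6  0.9 -3.7]
551.5,-35.4,94,7.9 [0.5, -0.3, 107.9] [0.0, 0.01, -0.02]
```

```bash
python3 -m inch '[{"jaw":1,"translation":[0,0,20],"dr":[0,0,0]},{"jaw":1,"translation":[0,0,45],"dr":[0,0,0]},{"jaw":1,"translation":[0,0,70],"dr":[0,0,0]},{"jaw":1,"translation":[0,0,92],"dr":[0,0,0]},{"jaw":1,"translation":[0,0,103],"dr":[0,0,0]},{"jaw":1,"translation":[0,0,107],"dr":[0,0,0]},{"jaw":1,"translation":[0,0,107],"dr":[0,0,0]},{"jaw":1,"translation":[0,0,107],"dr":[0,0,0]}]';python3 go.py 551.5,-35.4,89,7.9
```

```text
time: 45.62
position: [0.5515, -0.035, 0.0958]
orientation: [0.0, 0.998, 0.069, 0.001]
contact_force: [0.2, 0.7, -3.4]
grip_width: 0.0335
grasp_force: 60.5
t 45.62 pos [551.5 -35.   95.8] w 33.5 F [ 0.2  0.7 -3.4]
551.5,-35.4,89,7.9 [-0.0, 0.4, 6.8] [0.02, -0.07, 0.05]
```

```bash
python3 -m inch '[{"jaw":1,"translation":[0,0.4,2],"dr":[0,0,0]},{"jaw":1,"translation":[0,0.4,4],"dr":[0,0,0]},{"jaw":1,"translation":[0,0.4,5.5],"dr":[0,0,0]},{"jaw":1,"translation":[0,0.4,5.5],"dr":[0,0,0]}]'; python3 -m inch '[{"jaw":1,"translation":[0,0,0.7],"dr":[0,0,0]},{"jaw":1,"translation":[0,0,0.7],"dr":[0,0,0]}]';python3 -m inch '[{"jaw":1,"translation":[0,0,0.7],"dr":[0,0,0]},{"jaw":1,"translation":[0,0,0.7],"dr":[0,0,0]}]'
```

```text
time: 46.12
position: [0.551, -0.0353, 0.0894]
orientation: [-0.0, 0.998, 0.069, -0.0]
contact_force: [0.5, -0.1, -2.8]
grip_width: 0.0331
grasp_force: 60.5
time: 46.38
position: [0.5511, -0.0353, 0.0889]
orientation: [-0.0, 0.998, 0.069, -0.0]
contact_force: [0.3, 0.7, -3.3]
grip_width: 0.0333
grasp_force: 60.5
time: 46.62
position: [0.5512, -0.0353, 0.0884]
orientation: [0.0, 0.998, 0.069, 0.0]
contact_force: [0.6, 0.1, -0.1]
grip_width: 0.0332
grasp_force: 60.6
```

```bash
python3 -m inch '[{"jaw":1,"translation":[0,0,0.4],"dr":[0,0,0]},{"jaw":1,"translation":[0,0,0.4],"dr":[0,0,0]}]'; python3 go.py
```

```text
time: 46.88
position: [0.5513, -0.0354, 0.0883]
orientation: [0.0, 0.998, 0.069, 0.0]
contact_force: [-2.5, -1.1, 5.3]
grip_width: 0.0332
grasp_force: 61.6
t 46.88 pos [551.3 -35.4  88.3] w 33.2 F [-2.5 -1.1  5.3]
```

Contact. Releasing, lifting, and checking from above.

```bash
python3 -m inch '[{"jaw":-1,"translation":[0,0,0],"dr":[0,0,0]},{"jaw":-1,"translation":[0,0,0],"dr":[0,0,0]},{"jaw":-1,"translation":[0,0,0],"dr":[0,0,0]},{"jaw":-1,"translation":[0,0,0],"dr":[0,0,0]},{"jaw":-1,"translation":[0,0,-50],"dr":[0,0,0]},{"jaw":-1,"translation":[0,0,-110],"dr":[0,0,0]},{"jaw":-1,"translation":[0,0,-142],"dr":[0,0,0]},{"jaw":-1,"translation":[0,0,-142],"dr":[0,0,0]}]';python3 -m inch '[{"jaw":-1,"translation":[-100,0,-60],"dr":[0,0,0]},{"jaw":-1,"translation":[-100,0,-60],"dr":[0,0,0]},{"jaw":-1,"translation":[-100,0,-60],"dr":[0,0,0]},{"jaw":-1,"translation":[-100,0,-60],"dr":[0,0,0]}]'; python3 - <<'E'
from h import *
s=manip.get_obs();p,d=optics.read_camera("wrist");cv2.imwrite("pics/w8.png",p[:,:,::-1]);wmeasure(p,s['position'],s['orientation'],['logger','empty'])
n="top";p,d=optics.read_camera(n);p=p[:,:,::-1].copy();cv2.imwrite("pics/t8.png",cv2.resize(p,(768,576)))
X=cloud(n,d);H,S,V=cv2.split(cv2.cvtColor(p,cv2.COLOR_BGR2HSV));z=X[...,2];ok=(d>0)&(X[...,0]>.25)&(X[...,0]<.85)&(abs(X[...,1])<.5);sat=S>110
for k,m in {'logger':ok&sat&(H<20)&(H>5)&(z>.12)&(z<.15),'brick':ok&(z>.124)&(z<.145)&~((H<25)&sat)&(abs(X[...,1])<.2)&(X[...,0]<.62),'full':ok&sat&((H<5)|(H>172))&(z>.04),'empty':ok&sat&(H>45)&(H<80)&(z>.04)}.items():
    if m.sum()>30: m=largest(m);print(k,m.sum(),np.round(np.median(z[m]),4),*rect(X[m][:,:2]))
E
```

```text
time: 47.88
position: [0.5521, -0.0354, 0.2322]
orientation: [0.001, 0.998, 0.069, 0.002]
contact_force: [-0.5, -0.2, -0.1]
grip_width: 0.0854
grasp_force: 0.0
time: 48.38
position: [0.4522, -0.0491, 0.2889]
orientation: [-0.0, 0.998, 0.069, -0.0]
contact_force: [0.1, 1.4, -0.2]
grip_width: 0.0854
grasp_force: 0.0
logger 1968 [536.7  65.9] [73.8 33. ] 7.5
empty 1768 [547.9  17.5] [97.  51.1] 7.6
logger 458 0.136 [535.4  67.9] [75.  33.6] 8.0
brick 8 0.1377 [554.   70.8] [5.4 4.7] 1.4
full 385 0.0676 [609.6 285.4] [92.6 49.3] -10.9
empty 171 0.0756 [512.1  30.9] [156.5  29.6] 1.4
```

View pics/t8.png

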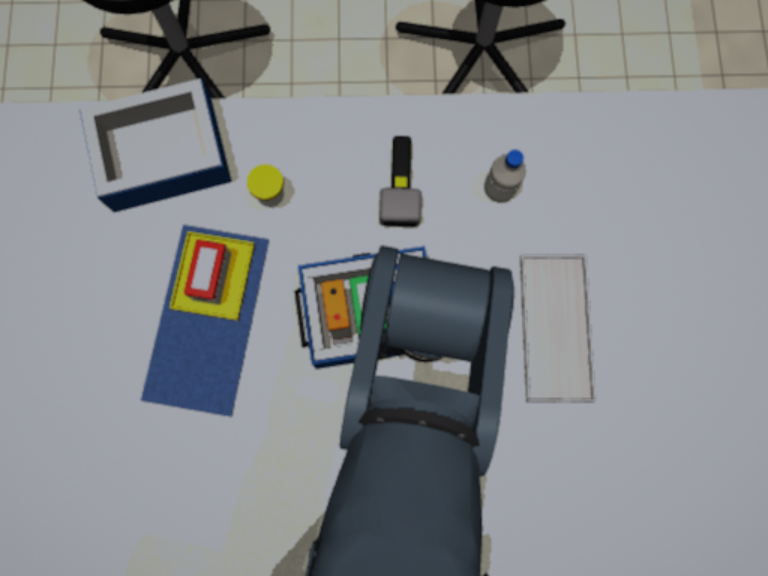

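View pics/w8.png

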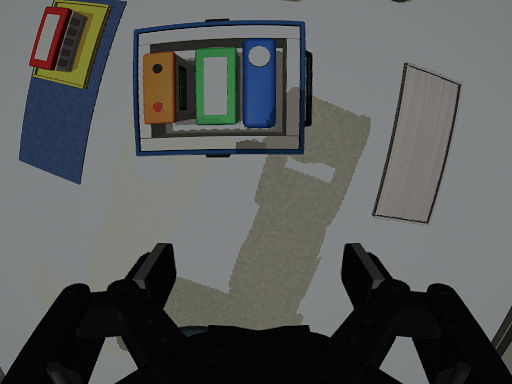

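The logger at (159,87), the green case at (216,86) and the brick at (260,83) stand upright and parallel in the box. The red case is in the yellow tray, and the pot, bottle and scanner are untouched. Handing in.

```bash
python3 -c "
from station import manip
print(manip.sign_off())"
```

```text
the job is handed in; nothing more can be done
None
```

I handed the job in at about 48 s of the 126 s: the full case stands in the yellow tray, the empty case is square in the middle of the cool box, and the brick and logger are back in their places; the final pictures confirm this, though I only checked the brick by eye and by its set-down position.

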